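Open the steriliser lid, prove its hinge holds, and fit the instrument plate

ROBOT

A 7-joint arm with a two-finger parallel gripper is mounted at the origin on a cart in front of the work surface, level with it; the furniture and walls round the work are solid. World frame = base frame: x ahead of the robot, y to its left, z up, the work surface at z = 0. Lengths are in m, angles in rad, forces in N, time in s.
With the tool pointing down it reaches from about 0.35 to 0.775 m from the base axis. Payload 3.1 kg.
Tool frame: the origin (TCP) lies midway between the tips of the shut fingers; the grasp point (between the pads) lies 19 mm behind it (robot.tcp_to_grasp is the distance from the TCP to the grasp point, in m); z points along the fingers, y is the line along which they close (so a half turn about z gives the same grasp; the last joint's range is limited). The gripper opens to 85 mm and grips with 20 to 120 N. Pads are 22 mm wide; open, the fingers measure 114 mm over their backs; the gripper's body (76 mm by 85 mm) begins 54 mm behind the grasp point. The pads swing forward as they close: fully open they stand 13 mm farther back than shut.
Start: joints at [1.126, 0.311, 0.014, 1.512, -0.004, 1.319, -0.027], TCP at [0.216, -0.506, 0.231] pointing down, gripper open.
Joint ranges: [-2.7, 2.7], [-0.3, 1.91], [-1.27, 1.3], [0.12, 2.57], [-1.44, 4.58], [0.2, 2.03], [-3.05, 3.05]. Speed limits (rad/s): [2.79, 2.79, 3.14, 3.14, 3.14, 3.14, 3.14].

INTERFACE

Orientations are given as [roll, pitch, yaw] about the fixed x, y, z axes, in that order (R = Rz(yaw) Ry(pitch) Rx(roll)).
In Python, from plant import robot, imaging, sign_off, spotter gives the robot as it stands.
- The arm moves only by the shell command python3 -m pendant 'ROWS' [OPENING] [FORCE]. ROWS is JSON, a list of rows, each a list of 6 numbers: the shift along the tool's x, y, z as a fraction of full scale, then the turn, a rotation vector about the tool's x, y, z as a fraction of full scale. A call has 1 to 8 rows; each row is the pose to reach, as a shift and turn from the pose commanded when the call began, along the tool's axes at that moment; what a row does not reach only later rows make up. Full scale, the value 1, is 0.4 m for a shift and 30 degrees for a turn. A row lasts 1/8 s, in which the tool goes at most 62.5 mm and 10.7 degrees, less where a joint would pass 70% of its speed; a pose out of reach is approached as far as the arm can. A call with a number of a shift or a turn outside -1 to 1 is refused whole. A call with a gripper value outside its range is refused whole. OPENING is the opening, from -1 (shut) to 1 (fully open), so that 0 is half open, set as the call begins (- or left out, the last holds). The fingers move at their own pace and stop on an object; FORCE is the grip in N (left out, the last holds). Time passes only in rows, so rows that repeat a pose let the fingers close. It gives the time, the measured TCP pose, the force, the opening and the grip force at its end, in the units of the state.
- robot.sense(): the state, without advancing time (a new reading comes with each control period).
- imaging.snapshot(name): name is "scene" or "top" or "wrist"; returns the picture (400x640x3 uint8, red, green, blue); there is no depth.
- imaging.get_calibration(name): a dict with "fx", "fy", "cx", "cy" (pixels), "view" (4x4, takes a point from world to camera coordinates); the wrist camera has in their place "mount" (4x4, takes a point from camera to tool coordinates, whose origin is the TCP and whose axes are the flange's). Camera axes: x right, y down, z forward; pixel columns grow to the right and rows downward; lengths in m; the calibration is good to about 2 mm. A picture is of the moment at which its call begins: read the wrist's pose just before it. get_calibration takes no time and is no camera call.
- sign_off(): hands the job in; it is judged then, once.
Trained networks look in the newest picture that a camera, given by its name, has taken for a name from the list of things; names that differ only in an ending like _2 or _b are one class to them, and where a whole thing is asked for, a point or a joint stands for the part that bears it (a point fixed in the world has none). Each returns a list of dicts, best first, with "p" (0 to 1); they miss things now and then, are a little off and sometimes report something else, mostly with a low value. They report only what shows in the picture. A call takes as long as a camera call.
- spotter.outline_of(camera, target): "mask" (400x640 bool, what is visible of it) and "location" ([column, row] in pixels, amid what is visible of it).
The state is a dict: "time": time; "qpos": joint angles; "dq": joint speeds; "tau": joint torques, N m; "tool_pos": TCP position; "eef_rot": TCP orientation; "ft_force": force on the tool from outside, world axes, zero at the start; "wrist_torque": the same for the moment, N m; "finger_gap": finger opening in m; "grip_force": force on a finger pad.
Only numpy, scipy, OpenCV 4.12 (cv2) and the standard library are available. Lean on these libraries where they do the work, as an engineer would, in place of code of your own. Each camera call takes 0.05 s, during which the arm holds its last target. There are 200 camera calls.

TASK

Lift the lid of the white instrument steriliser by its bar until it stands nearly upright but still leans a little towards the front (about 75 degrees open), and let go of it for a couple of seconds to see that the friction hinge holds it there. Then fit the slotted steel plate over the lamps: tuck its front edge under the retaining lip inside the front wall and lower the rear edge by hand onto its ledge, letting go only once the plate is down, so that it lies flat in the case. Leave the lid standing open and do not disturb the bottle, dish, cup and forceps near by.

Things in the scene. Friction and masses are not known exactly. Their poses are not given: they have to be found in the camera images.
- steriliser: White sheet-metal case, fixed, open-topped, 150 (x) x 206 (y) x 80 mm high, with a hinged hood as lid. Origin: centre of its underside; x runs from the front wall (bar, switch; robot's side) to the hinge, y left, z up. Walls 10 mm thick, inside 130 x 186 mm. Two lamp tubes lie below the ledges, tops at z = 35 mm.
- seat (a point): Where the plate's origin belongs: centre of the case, 46 mm up, level with the tops of two 3 mm thick ledges along the inside of the front wall (reaching in to x = -50 mm) and of the rear wall (to x = +53 mm). Axes as the steriliser's. Plate play: 4 mm either way in x, 8 mm in y.
- lip (a point): Middle of the lower inner edge of the retaining lip, at (-53, 0, 57) mm of the steriliser's frame. The lip is an aluminium flange 3 mm thick and 184 mm wide that juts 12 mm in from the front wall's inner face (x = -65 mm). Its underside is 11 mm above the front ledge: the plate's front edge goes into this slot.
- lid (a joint): Opening angle of the lid, rad: 0 shut (start), 1.57 upright, 1.75 stop. Hood 152 x 206 x 20 mm, 0.36 kg (varies 15 %), hinged at the top of the rear wall. Hinge friction is about 0.25 N m at every angle: it may drop if released below about 0.9 rad and stays where it is left above. 3 N at the bar lifts it; once it stands, 1 N on the bar may shift it.
- lid_bar (a point): Middle of the lid's round steel bar, 10 mm thick, along the steriliser's y, 108 mm long between its arms, in front of the lid's front edge with a 35 mm clear gap. Shut, it lies at (-116, 0, 92) mm of the steriliser's frame; it swings with the lid, 197 mm from the hinge line, and can turn between the fingers.
- lid_hinge (a point): Middle of the hinge line, at (81, 0, 82) mm of the steriliser's frame; the line runs along the steriliser's y.
- plate: Loose slotted plate of bare steel, 122 (x) x 170 (y) x 3 mm, about 0.26 kg, lying flat on the table. Origin: centre of its underside; x runs from its front edge (-61 mm, robot's side at the start) to its rear edge, z up. 4 mm too long to go down level past the lip: it must enter slanting, front edge first and low; about 18 degrees suits.
- lug (a point): Grip point on the plate's lifting lug, at (-8, 0, 35) mm of the plate's frame, axes as the plate's. The lug is a flat tab 4 mm thick, 44 mm wide (y), 44 mm long, rising from the middle of the plate and leaning 14 degrees (0.244 rad) from its z towards the front edge (-x). A tool leaning likewise grips it across the 4 mm and clears the standing lid.
- spirit_bottle: Bystander: amber glass bottle with a black cap, 62 x 62 x 117 mm, standing. Origin at the centre of its underside.
- petri_1: Bystander: round clear dish, 61 mm across, 15 mm high, lying flat. Origin at the centre of its underside.
- white_cup: Bystander: white plastic cup, 63 mm across, 65 mm high, standing. Origin at the centre of its underside.
- forceps_1: Bystander: steel forceps, 17 x 161 x 9 mm, lying flat. Origin at the centre of its underside.

How it is judged:
On the way, in this order (a step that is already met when the one before it is completed fails the run):
1. the lid stands by itself, 64 to 88 degrees open, still, with the robot clear of the lid and case, for 1 s (value of joint lid between 1.12 and 1.53 rad and velocity of joint lid between -0.05 and 0.05 rad/s and contact force between each of the fingers, the arm and steriliser below 0.05 N), for 1 s.
2. the plate is brought down in the case (within 12 mm of its ledges at the middle, within 9 degrees of flat, its front edge under the lip) while still in the fingers (z of plate in the frame of steriliser between 0.04 and 0.058 m and angle between the z axis of plate and the z axis of steriliser, either way round below 0.157 rad and x of plate in the frame of steriliser between -0.012 and 0.009 m and y of plate in the frame of steriliser between -0.014 and 0.014 m and contact force between the fingers and plate above 0.5 N), for 0.1 s.
At the end, for the whole second after the job is handed in: The lid stands open by itself between 64 and 88 degrees; the plate lies on both ledges, flat within 3 degrees and within 4 mm of its seat in height, 8 mm in x and 12 mm in y, front edge under the lip; everything is at rest and released, and the bystanders are where they were (within 30 mm) (all of step 1 and contact force between each of the fingers, the arm and plate below 0.05 N and z of plate in the frame of steriliser between 0.042 and 0.05 m and angle between the z axis of plate and the z axis of steriliser, either way round below 0.05 rad and angle between the x axis of plate and the x axis of steriliser, either way round below 0.15 rad and x of plate in the frame of steriliser between -0.008 and 0.008 m and y of plate in the frame of steriliser between -0.012 and 0.012 m and linear speed of plate below 0.02 m/s); the robot touches nothing.
It fails at once if a bystander (bottle, dish, cup or forceps) is pushed more than 30 mm (distance of any of spirit_bottle, petri_1, white_cup, forceps_1 from where it was at the start of the episode above 0.03 m).
It fails at once if the bottle or cup is tipped over (angle between any of spirit_bottle, white_cup's own z axis and vertical above 0.5 rad).
It also fails if it takes over 67 s, if anything falls off the work surface, if the arm or the gripper's body presses on something with over 40 N, if the wrist force passes 120 N, or if a joint passes its speed limit or range.

## Working session

There is one attempt and no reset: what is moved stays moved. The work goes in short steps, Python scripts to look and compute and a shell command to move; the robot and the scene stay as the last step left them, time stands still between calls to the robot, and variables do not carry over. Pictures are saved under pics/ and viewed, at most 10 in all, crops included, and the job is handed in when it is done.

```bash
ls; mkdir -p pics; cat > h.py <<'E'
import numpy as np, cv2
from scipy.spatial.transform import Rotation as R
from plant import robot, imaging, sign_off, spotter
def snap(c,name=None):
    im=imaging.snapshot(c)
    if name: cv2.imwrite(f'pics/{name}.png',im[:,:,::-1])
    return im
def cam(c):
    k=imaging.get_calibration(c)
    if c=='wrist':
        s=robot.sense(); T=np.eye(4); T[:3,:3]=R.from_euler('xyz',s['eef_rot']).as_matrix(); T[:3,3]=s['tool_pos']
        return k,T@np.array(k['mount'])
    return k,np.linalg.inv(np.array(k['view']))
def onz(c,uv,z,kc=None):
    k,C=kc or cam(c)
    d=C[:3,:3]@np.array([(uv[0]-k['cx'])/k['fx'],(uv[1]-k['cy'])/k['fy'],1])
    return C[:3,3]+d*(z-C[2,3])/d[2]
def proj(c,p,kc=None):
    k,C=kc or cam(c); q=C[:3,:3].T@(np.array(p)-C[:3,3])
    return np.array([k['fx']*q[0]/q[2]+k['cx'],k['fy']*q[1]/q[2]+k['cy']])
def mv(pos,rot):
    "fractions from present measured pose to target (rot matrix)"
    s=robot.sense(); A=R.from_euler('xyz',s['eef_rot'])
    B=R.from_matrix(rot)
    return np.round(A.inv().apply(np.array(pos)-s['tool_pos'])/.4,4), np.round((A.inv()*B).as_rotvec()/np.radians(30),3)
E
python3 - <<'E'
from h import *
for c in ['top','scene']:
    snap(c,c)
    kc=cam(c); print(c,kc[1][:3,3].round(3))
    for t in ['steriliser','plate','lug','lid_bar','spirit_bottle','petri_1','white_cup','forceps_1']:
        for o in spotter.outline_of(c,t)[:1]:
            m=o['mask'].astype(np.uint8); r=cv2.minAreaRect(np.argwhere(m)[:,::-1].astype(np.float32))
            print(t,round(o['p'],2),np.round(o['location']),onz(c,o['location'],0,kc).round(3),'rect',[onz(c,q,0.003 if t=='plate' else 0.08 if t=='steriliser' else 0,kc)[:2].round(3).tolist() for q in cv2.boxPoints(r)])
print(robot.sense())
E
```

```text
pics
top [ 0.465 -0.029  1.481]
steriliser 0.63 [367. 176.] [ 0.64 -0.15  0.  ] rect [[0.699, -0.028], [0.713, -0.239], [0.507, -0.251], [0.493, -0.042]]
plate 0.83 [274. 186.] [0.613 0.14  0.   ] rect [[0.569, 0.233], [0.689, 0.208], [0.651, 0.043], [0.532, 0.068]]
lug 0.59 [273. 185.] [0.617 0.143 0.   ] rect [[0.57, 0.235], [0.692, 0.208], [0.653, 0.04], [0.531, 0.067]]
lid_bar 0.71 [365. 184.] [ 0.617 -0.145  0.   ] rect [[0.714, -0.028], [0.728, -0.253], [0.506, -0.264], [0.492, -0.042]]
spirit_bottle 0.74 [201. 193.] [0.592 0.366 0.   ] rect [[0.63, 0.411], [0.63, 0.333], [0.564, 0.332], [0.564, 0.41]]
petri_1 0.63 [311. 125.] [0.803 0.022 0.   ] rect [[0.803, 0.06], [0.828, 0.008], [0.776, -0.017], [0.75, 0.034]]
white_cup 0.77 [446. 164.] [ 0.676 -0.395  0.   ] rect [[0.657, -0.351], [0.72, -0.384], [0.69, -0.441], [0.627, -0.408]]
forceps_1 0.5 [311. 128.] [0.794 0.022 0.   ] rect [[0.802, 0.061], [0.828, 0.008], [0.777, -0.017], [0.751, 0.036]]
scene [0.151 0.855 0.57 ]
steriliser 0.92 [333. 184.] [ 0.685 -0.259  0.   ] rect [[0.633, 0.089], [0.825, -0.307], [0.535, -0.303]
[... 831 characters left out ...]
8, 0.357]]
{'time': 0.9, 'qpos': array([ 1.12633502,  0.31089933,  0.01400914,  1.51148623, -0.00440553,
        1.31922209, -0.0271907 ]), 'dq': array([ 0.00027964, -0.00047555,  0.0004338 ,  0.00071919,  0.0014652 ,
        0.00270418,  0.00177119]), 'tau': array([-7.12563065e-05, -3.79801941e+01,  1.45555981e-01, -2.30863148e+01,
        1.21397644e-02,  1.70602900e-03, -1.84950159e-05]), 'tool_pos': array([ 0.21561011, -0.50599208,  0.23130979]), 'eef_rot': array([3.14157621e+00, 1.81651054e-05, 4.02836397e-01]), 'ft_force': array([ 0.10764467, -0.17456948, -0.09356754]), 'wrist_torque': array([-0.03924827, -0.0117035 ,  0.00200874]), 'grip_force': 0.0, 'finger_gap': 0.08566330235811473}
```

```bash
python3 - <<'E'
import cv2
a=cv2.imread('pics/top.png')[90:260,170:480]; cv2.imwrite('pics/topc.png',cv2.resize(a,None,fx=2.5,fy=2.5,interpolation=cv2.INTER_CUBIC))
E
```

```text
(no output)
```

View pics/topc.png

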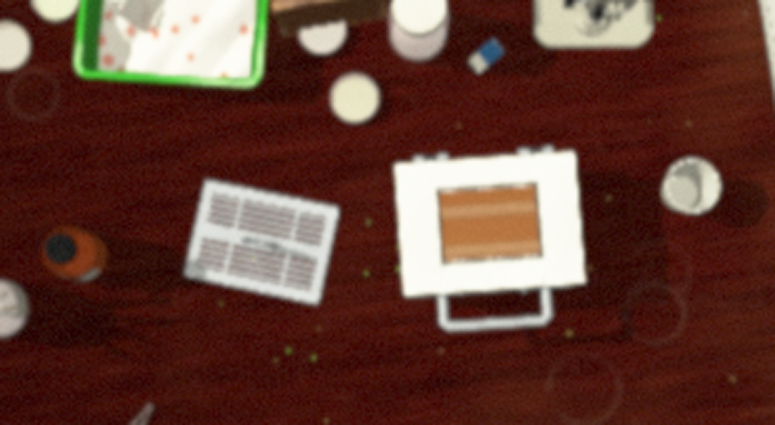

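View pics/scene.png

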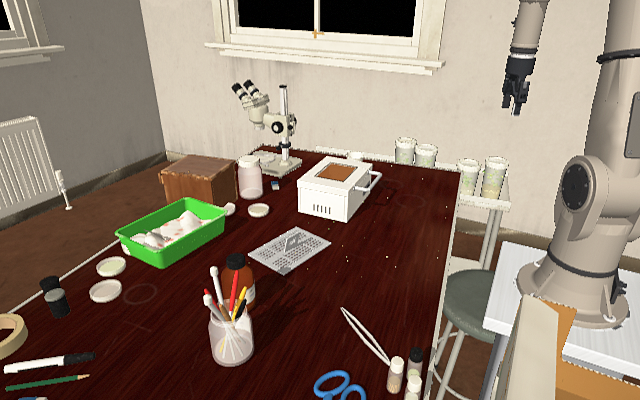

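The top crop shows the steriliser lid with corners at about (394,164), (577,150), (585,282) and (403,297), and the bar's middle at (497,324). The plate's corners are near (205,180), (340,206), (320,305) and (185,277), with the lug at (263,243). The scene view shows the lid shut, the bar facing the robot, and the forceps at (366,336), well off to the left.

```bash
python3 - <<'E'
from h import *
kc=cam('top'); f=lambda p,z: onz('top',np.array(p)/2.5+[170,90],z,kc)[:2]
c=np.array([f(p,.10) for p in [(394,164),(577,150),(585,282),(403,297)]]); print(c.round(3))
b=np.array([f(p,.092) for p in [(440,326),(553,321)]]); print('bar',b.round(3),b.mean(0).round(3))
ys=np.arctan2(*( (c[0]-c[1]+c[3]-c[2])*[-1,1])); ctr=c.mean(0); print('lid',ctr.round(3),ys.round(3), np.linalg.norm(c[0]-c[1]),np.linalg.norm(c[0]-c[3]))
p=np.array([f(p,.003) for p in [(205,180),(340,206),(320,305),(185,277)]])
d=p[0]-p[1]+p[3]-p[2]; print('plate',p.mean(0).round(3),np.arctan2(-d[0],d[1]).round(3),np.linalg.norm(p[0]-p[1]),np.linalg.norm(p[0]-p[3]))
k,C=cam('wrist'); print(np.array(k['mount']).round(3),k['fx'],k['cx'],k['cy'])
tgt=b.mean(0)
for yaw in (ys+np.pi/2,ys-np.pi/2):
    print(mv([tgt[0],tgt[1],.25],R.from_euler('xyz',[np.pi,0,yaw]).as_matrix()))
E
```

```text
[[ 0.69  -0.029]
 [ 0.704 -0.241]
 [ 0.551 -0.247]
 [ 0.535 -0.038]]
bar [[ 0.502 -0.081]
 [ 0.506 -0.211]] [ 0.504 -0.146]
lid [ 0.62  -0.139] 0.071 0.21285255794798053 0.15520089598699036
plate [0.61  0.135] -0.206 0.17199535123772242 0.12360986290610075
[[ 0.    -0.961 -0.277  0.071]
 [ 1.     0.     0.     0.   ]
 [-0.    -0.277  0.961 -0.142]
 [ 0.     0.     0.     1.   ]] 335.6791295834886 320.194945688843 200.9735853811806
(array([ 1.0164, -0.5461, -0.0468]), array([ 0.   ,  0.   , -2.367]))
(array([ 1.0164, -0.5461, -0.0468]), array([ 0.   , -0.   ,  3.633]))
```

```bash
python3 -m pendant '[[0.5,-0.27,-0.02,0,0,-0.8],[0.5,-0.27,-0.02,0,0,-0.8],[0.5,-0.27,-0.02,0,0,-0.8],[0.5,-0.27,-0.02,0,0,-0.8],[0.5,-0.27,-0.02,0,0,-0.8]]' -0.2 40; python3 - <<'E'
from h import *
print(mv([.504,-.146,.25],R.from_euler('xyz',[np.pi,0,.07+np.pi/2]).as_matrix()))
E
```

```text
time: 1.52
tool_pos: [0.3604, -0.3244, 0.2398]
eef_rot: [3.141, -0.002, 0.831]
ft_force: [-1.2, -1.3, -0.2]
finger_gap: 0.034
grip_force: 0.0
(array([ 0.5714, -0.0358, -0.0244]), array([ 0.003, -0.003, -1.547]))
```

```bash
python3 -m pendant '[[0.42,-0.02,-0.02,0,0,-0.8],[0.42,-0.02,-0.02,0,0,-0.8],[0.42,-0.02,-0.02,0,0,-0.8],[0.42,-0.02,-0.02,0,0,-0.8]]' && python3 - <<'E'
from h import *
print(mv([.504,-.146,.25],R.from_euler('xyz',[np.pi,0,.07+np.pi/2]).as_matrix()))
E
```

```text
time: 2.02
tool_pos: [0.4679, -0.1966, 0.2475]
eef_rot: [3.141, -0.002, 1.247]
ft_force: [-0.6, -0.8, -0.6]
finger_gap: 0.0342
grip_force: 0.0
(array([ 0.1486,  0.0453, -0.0059]), array([ 0.003, -0.003, -0.751]))
```

```bash
python3 -m pendant '[[0.149,0.045,-0.006,0.003,-0.003,-0.75],[0.149,0.045,-0.006,0.003,-0.003,-0.75],[0.149,0.045,-0.006,0.003,-0.003,-0.75],[0.149,0.045,-0.006,0.003,-0.003,-0.75],[0.149,0.045,-0.006,0.003,-0.003,-0.75]]' && python3 - <<'E'
from h import *
kc=cam('wrist'); im=snap('wrist','w1')
o=spotter.outline_of('wrist','lid_bar')
for q in o[:2]: print(q['p'],q['location'],onz('wrist',q['location'],.092,kc))
print(proj('wrist',[.504,-.146,.092],kc))
E
```

```text
time: 2.65
tool_pos: [0.5015, -0.1509, 0.2496]
eef_rot: [-3.139, 0.002, 1.629]
ft_force: [1.9, 0.8, 0.8]
finger_gap: 0.0343
grip_force: 0.0
0.64 [450.8, 156.3] [ 0.61657207 -0.11898359  0.092     ]
[323.14378167 178.56238389]
```

View pics/w1.png

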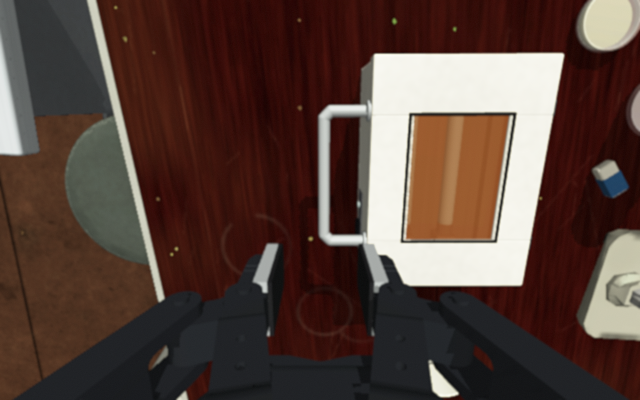

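The wrist view shows the bar running from (325,110) to (324,240), with the lid top corners at (374,54), (562,53) and (523,286).

```bash
cat > m.py <<'E'
from h import *
E
python3 - <<'E'
from h import *
kc=cam('wrist')
for p,z in [((325,110),.092),((324,240),.092),((374,54),.1),((562,53),.1),((523,286),.1)]: print(p,onz('wrist',p,z,kc).round(4))
E
```

```text
(325, 110) [ 0.5021 -0.0849  0.092 ]
(324, 240) [ 0.509  -0.2053  0.092 ]
(374, 54) [ 0.5385 -0.0391  0.1   ]
(562, 53) [ 0.6885 -0.0293  0.1   ]
(523, 286) [ 0.7052 -0.2382  0.1   ]
```

```bash
cat > m.py <<'E'
from h import *
yaw=.068; S=np.array([.6215,-.138,0]); RS=R.from_euler('z',yaw).as_matrix()
down=R.from_euler('xyz',[np.pi,0,yaw+np.pi/2]).as_matrix()
def bar(th):  # bar middle at opening th
    a=np.arctan2(.010,-.197)-th; return S+RS@np.array([.081+.197*np.cos(a),0,.082+.197*np.sin(a)])
E
python3 - <<'E'
from m import *
print(bar(0)); print(mv(bar(0)-[0,0,.019],down))
E
```

```text
[ 0.50602082 -0.14586471  0.09198714]
(array([0.0106, 0.0121, 0.4417]), array([-0.004,  0.003, -0.015]))
```

```bash
python3 -m pendant '[[0.011,0.012,0.1,0,0,-0.015],[0.011,0.012,0.2,0,0,-0.015],[0.011,0.012,0.3,0,0,-0.015],[0.011,0.012,0.38,0,0,-0.015],[0.011,0.012,0.42,0,0,-0.015],[0.011,0.012,0.44,0,0,-0.015],[0.011,0.012,0.441,0,0,-0.015]]' && python3 -m pendant '[[0,0,0,0,0,0],[0,0,0,0,0,0],[0,0,0,0,0,0],[0,0,0,0,0,0],[0,0,0,0,0,0]]' -1 25; python3 - <<'E'
from m import *
A=robot.sense()['tool_pos']
# arc in tool axes of down frame, from present
for th in np.radians([5,10,15,20,25,30,35,40,45,50,55,60,65,70,75,77]):
    print(round(np.degrees(th)), ((down.T@(bar(th)-bar(0)))/.4).round(3))
E
```

```text
time: 3.62
tool_pos: [0.5069, -0.1449, 0.0737]
eef_rot: [-3.141, 0.002, 1.641]
ft_force: [1.0, -0.1, 0.4]
finger_gap: 0.034
grip_force: 0.0
time: 4.25
tool_pos: [0.5039, -0.1452, 0.0741]
eef_rot: [-3.135, 0.002, 1.64]
ft_force: [-6.1, 0.2, 5.4]
finger_gap: 0.0087
grip_force: 24.4
5 [-0.     0.004 -0.043]
10 [-0.     0.012 -0.085]
15 [ 0.     0.023 -0.126]
20 [-0.     0.038 -0.167]
25 [-0.     0.057 -0.206]
30 [ 0.     0.078 -0.243]
35 [-0.     0.103 -0.278]
40 [-0.     0.131 -0.31 ]
45 [-0.     0.162 -0.34 ]
50 [-0.     0.195 -0.368]
55 [-0.     0.23  -0.392]
60 [-0.     0.268 -0.413]
65 [ 0.     0.307 -0.431]
70 [ 0.     0.347 -0.446]
75 [ 0.     0.389 -0.457]
77 [-0.     0.406 -0.46 ]
```

```bash
python3 -m pendant '[[-0,-0.002,-0.043,0,0,0],[0,0.006,-0.085,0,0,0],[0,0.017,-0.126,0,0,0],[0,0.032,-0.167,0,0,0],[0,0.051,-0.206,0,0,0],[0,0.072,-0.243,0,0,0],[0,0.097,-0.278,0,0,0],[0,0.125,-0.31,0,0,0]]' && python3 -m pendant '[[0,0.031,-0.03,0,0,0],[0,0.064,-0.058,0,0,0],[0,0.099,-0.082,0,0,0],[0,0.137,-0.103,0,0,0],[0,0.176,-0.121,0,0,0],[0,0.216,-0.136,0,0,0],[0,0.258,-0.147,0,0,0],[0,0.258,-0.147,0,0,0]]' && python3 -m pendant '[[0,0,0,0,0,0],[0,0,0,0,0,0]]'
python3 - <<'E'
from m import *
print((robot.sense()['tool_pos']+[0,0,.019]-bar(np.radians(75))).round(4)); im=snap('scene','s2')
E
```

```text
time: 5.25
tool_pos: [0.5533, -0.1422, 0.1984]
eef_rot: [-3.133, 0.002, 1.64]
ft_force: [-7.6, -1.7, 2.1]
finger_gap: 0.0089
grip_force: 24.5
time: 6.25
tool_pos: [0.6617, -0.1354, 0.26]
eef_rot: [3.136, 0.005, 1.639]
ft_force: [0.1, -3.3, 4.3]
finger_gap: 0.0091
grip_force: 26.0
time: 6.5
tool_pos: [0.661, -0.1355, 0.2598]
eef_rot: [3.136, 0.005, 1.639]
ft_force: [0.6, -2.5, 5.7]
finger_gap: 0.0089
grip_force: 26.0
[-0.0002 -0.0002  0.0042]
```

View pics/s2.png

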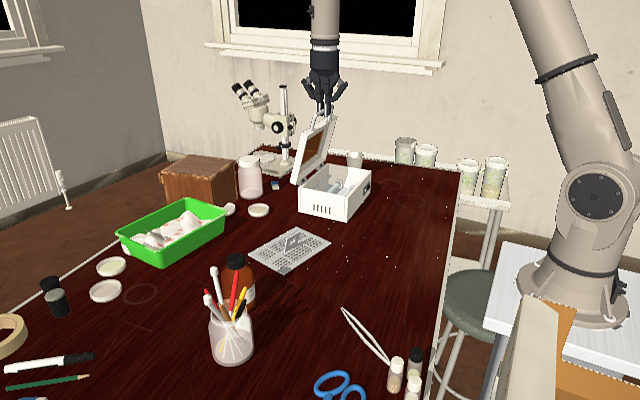

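The scene view shows the lid standing at about 75° (tip near (325,120)), gripper on the bar, and the case open with the lamps visible. Releasing now.

```bash
python3 -m pendant '[[0,0,0,0,0,0],[0,0,0,0,0,0],[0,0,0,0,0,0],[0,0,-0.02,0,0,0],[0,0,-0.06,0,0,0],[0,0,-0.12,0,0,0],[0,0,-0.18,0,0,0],[0,0,-0.22,0,0,0]]' -0.2 && python3 -m pendant '[[0.05,-0.03,-0.22,0,0,0.3],[0.2,-0.06,-0.1,0,0,0.52],[0.35,-0.1,-0.05,0,0,0.52],[0.5,-0.15,0,0,0,0.52],[0.62,-0.15,0,0,0,0.52],[0.65,-0.15,0,0,0,0.52],[0.65,-0.15,0,0,0,0.52],[0.65,-0.15,0,0,0,0.52]]'
python3 - <<'E'
from m import *
snap('scene','s3')
kc=cam('wrist'); im=snap('wrist','w2')
for t in ('plate','lug'):
  for q in spotter.outline_of('wrist',t)[:2]:
    r=cv2.minAreaRect(np.argwhere(q['mask'])[:,::-1].astype(np.float32)); print(t,q['p'],q['location'],cv2.boxPoints(r).tolist())
a=cv2.imread('pics/s3.png')[80:240,240:440]; b=cv2.imread('pics/w2.png')
cv2.imwrite('pics/c3.png',np.vstack([cv2.resize(a,(400,320))[:, :],cv2.resize(b,(400,250))]))
E
```

```text
time: 7.55
tool_pos: [0.6602, -0.1334, 0.3469]
eef_rot: [3.14, 0.002, 1.641]
ft_force: [0.5, 0.4, -0.2]
finger_gap: 0.0341
grip_force: 0.0
time: 8.55
tool_pos: [0.5826, 0.119, 0.3442]
eef_rot: [3.141, 0.003, 1.365]
ft_force: [-0.1, -0.6, 0.3]
finger_gap: 0.034
grip_force: 0.0
plate 0.57 [335.9, 134.6] [[293.0, 74.0], [383.0, 74.0], [383.0, 196.0], [293.0, 196.0]]
lug 0.57 [336.4, 130.3] [[293.0, 74.0], [382.0, 74.0], [382.0, 197.0], [293.0, 197.0]]
```

View pics/c3.png

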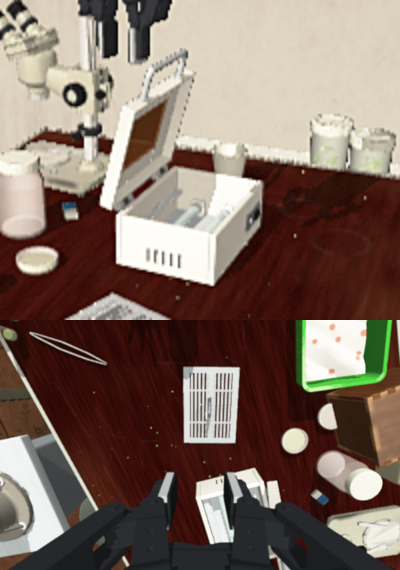

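The scene crop shows the lid standing by itself, leaning slightly forward, bar near (166,62) of the crop, with the gripper clear. The wrist part shows the plate upright in the image (mask 293–383 × 74–196), with the lug at its middle.

```bash
python3 - <<'E'
from m import *
for d in (65,70,75,80): print(d,proj('scene',bar(np.radians(d))).round(1))
kc=cam('wrist')
P=np.array([onz('wrist',p,.003,kc)[:2] for p in [(293,74),(383,74),(383,196),(293,196)]])
print(P.round(4),P.mean(0).round(4),np.linalg.norm(P[0]-P[1]),np.linalg.norm(P[1]-P[2]))
for d in (P[0]-P[3],P[1]-P[2]): print(np.arctan2(-d[0],d[1]))
for d in (P[1]-P[0],P[2]-P[3]): print(np.arctan2(d[1],d[0]))
import cv2
im=cv2.imread('pics/w2.png')[60:210,270:410]; cv2.imwrite('pics/w2c.png',cv2.resize(im,None,fx=4,fy=4,interpolation=cv2.INTER_CUBIC))
E
```

```text
65 [334.2 116.1]
70 [328.7 113.3]
75 [323.1 111. ]
80 [317.5 109.2]
[[0.5683 0.2336]
 [0.6871 0.209 ]
 [0.6612 0.0402]
 [0.5299 0.0674]] [0.6116 0.1375] 0.12133741387301897 0.17074625723142453
-0.22704728429859403
-0.15233082359674274
-0.20459586701233343
-0.20395077986371557
```

View pics/w2c.png

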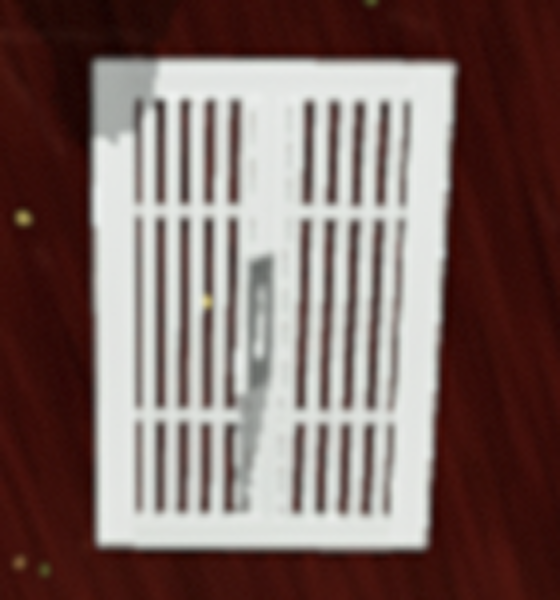

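The close view gives the plate corners at crop (93,60), (457,63), (428,549) and (98,546), with the lug around (260,320).

```bash
cat >> m.py <<'E'
def leanR(yw,lean):  # tool axes: z forward-down leaning, y = forward, about plate yaw
    return R.from_euler('z',yw).as_matrix()@R.from_euler('y',-lean).as_matrix()@R.from_euler('xyz',[np.pi,0,np.pi/2]).as_matrix()
E
python3 - <<'E'
from m import *
kc=cam('wrist')
P=np.array([onz('wrist',np.array(p)/4+[270,60],.003,kc)[:2] for p in [(93,60),(457,63),(428,549),(98,546)]])
print(P.round(4),P.mean(0).round(4),[np.linalg.norm(P[i]-P[(i+1)%4]).round(4) for i in range(4)])
for d in (P[0]-P[3],P[1]-P[2]): print(np.arctan2(-d[0],d[1]))
for d in (P[1]-P[0],P[2]-P[3]): print(np.arctan2(d[1],d[0]))
yw=-.204; c=np.r_[P.mean(0),0]; Rp=R.from_euler('z',yw).as_matrix(); lug=c+Rp@[-.008,0,.035]
print('lug',lug, 'px',(proj('wrist',lug,kc)-[270,60])*4)
T=leanR(yw,.244); print(T.round(2)); 
print(mv(lug+T@[0,0,.019-.08],T)); print(mv(lug+T@[0,0,.019],T))
E
```

```text
[[0.5683 0.2323]
 [0.6884 0.2064]
 [0.6521 0.0401]
 [0.5319 0.0662]] [0.6102 0.1363] [np.float64(0.1228), np.float64(0.1702), np.float64(0.123), np.float64(0.1701)]
-0.21588461300617523
-0.214735665153657
-0.21233001310545524
-0.21337822396937114
lug [0.60233911 0.13787791 0.035     ] px [249.13711946 326.43061615]
[[ 0.2   0.95  0.24]
 [ 0.98 -0.2  -0.05]
 [ 0.    0.24 -0.97]]
(array([0.0559, 0.0041, 0.6235]), array([-0.468,  0.004, -0.001]))
(array([0.0564, 0.0527, 0.8175]), array([-0.468,  0.004, -0.001]))
```

```bash
python3 -m pendant '[[0.056,0.004,0.15,-0.2,0,0.02],[0.056,0.004,0.3,-0.468,0,0.02],[0.056,0.004,0.45,-0.468,0,0.02],[0.056,0.004,0.58,-0.468,0,0.02],[0.056,0.004,0.62,-0.468,0,0.02],[0.056,0.004,0.62,-0.468,0,0.02],[0.056,0.004,0.62,-0.468,0,0.02]]' && python3 - <<'E'
from m import *
yw=-.214; c=np.array([.6102,.1363,0]); Rp=R.from_euler('z',yw).as_matrix(); lug=c+Rp@[-.008,0,.035]; T=leanR(yw,.244)
print(mv(lug+T@[0,0,.019],T))
kc=cam('wrist'); im=snap('wrist','w3')
print([proj('wrist',c+Rp@np.array(p),kc).round() for p in [(-.0102,-.022,.0437),(-.0102,.022,.0437),(-.061,.085,.003),(.061,.085,.003),(.061,-.085,.003)]])
E
```

```text
time: 9.62
tool_pos: [0.5897, 0.1436, 0.0986]
eef_rot: [2.893, -0.003, 1.358]
ft_force: [0.1, -0.6, 0.2]
finger_gap: 0.0342
grip_force: 0.0
(array([-0.0076, -0.0065,  0.2099]), array([ 0.009, -0.005,  0.001]))
[array([316., 258.]), array([315., 192.]), array([222.,  85.]), array([398.,  88.]), array([385., 296.])]
```

View pics/w3.png

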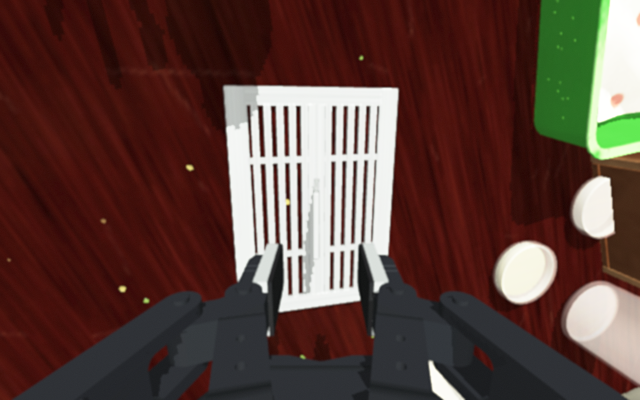

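Plate corners at (224,86) and (397,88) agree with my prediction to 2 px, and the lug at (317,180–260) lies between the fingers.

```bash
python3 -m pendant '[[-0.007,-0.006,0.06,0.009,0,0],[-0.007,-0.006,0.12,0.009,0,0],[-0.007,-0.006,0.17,0.009,0,0],[-0.007,-0.006,0.2,0.009,0,0],[-0.007,-0.006,0.208,0.009,0,0],[-0.007,-0.006,0.208,0.009,0,0]]' && python3 -m pendant '[[0,0,0,0,0,0],[0,0,0,0,0,0],[0,0,0,0,0,0],[0,0,0,0,0,0],[0,0,0,0,0,0],[0,0,0,0,0,0]]' -1 60
```

```text
time: 10.42
tool_pos: [0.6042, 0.1366, 0.0146]
eef_rot: [2.902, -0.0, 1.359]
ft_force: [0.2, -0.6, 0.3]
finger_gap: 0.0342
grip_force: 0.0
time: 11.18
tool_pos: [0.6052, 0.1366, 0.0156]
eef_rot: [2.9, -0.001, 1.359]
ft_force: [-0.8, -0.5, 5.3]
finger_gap: 0.003
grip_force: 59.5
```

```bash
python3 - <<'E'
from m import *
s=robot.sense(); A=R.from_euler('xyz',s['eef_rot']).as_matrix()
yw=-.213; Rp=R.from_euler('z',yw).as_matrix(); c=np.array([.6102,.1363,0])
q=A.T@(c+Rp@[-.008,0,.035]-s['tool_pos']); print('lug in tool',q.round(4))
# plate orientation in tool: lug plane parallel to pads
Rpt=A.T@Rp; print('lean err deg',np.degrees(R.from_matrix(leanR(yw,.244).T@A).as_rotvec()).round(2))
# centre so that lug plane lies at tool y=0
c2=c-A@np.array([0,q[1],0]); c2[2]=0; t=A.T@(c2-s['tool_pos']); np.savez('grip.npz',Rpt=Rpt,t=t); print(c2,t)
E
python3 -m pendant '[[0,0.012,-0.049,0,0,0],[0,0.036,-0.146,0,0,0],[0,0.06,-0.243,0,0,0],[0,0.085,-0.34,0,0,0],[0,0.097,-0.388,0,0,0],[0,0.097,-0.388,0,0,0]]'
python3 - <<'E'
from m import *
im=snap('top','t2'); cv2.imwrite('pics/t2c.png',cv2.resize(im[130:230,300:430,::-1],None,fx=5,fy=5,interpolation=cv2.INTER_CUBIC))
E
```

```text
lug in tool [ 0.0008  0.0017 -0.0196]
lean err deg [ 0.14  0.05 -0.03]
[0.60859584 0.1366459  0.        ] [ 0.00073066 -0.00050931  0.01591497]
time: 11.92
tool_pos: [0.6048, 0.1365, 0.1748]
eef_rot: [2.902, -0.0, 1.358]
ft_force: [-0.0, 0.0, -2.6]
finger_gap: 0.0033
grip_force: 58.8
```

View pics/t2c.png

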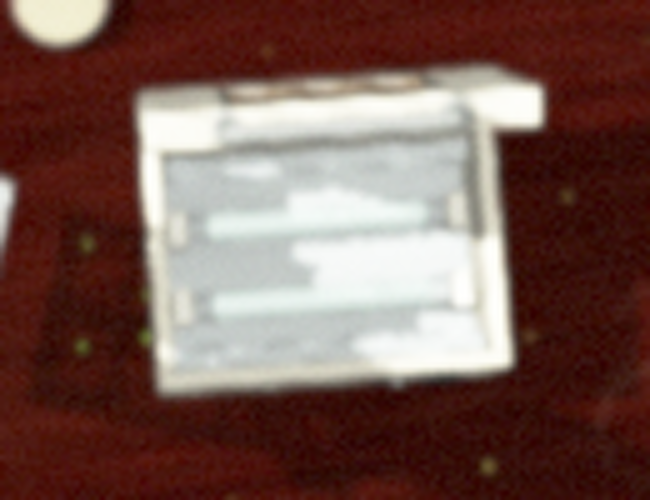

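```bash
python3 - <<'E'
from m import *
kc=cam('top')
for p in [(157,385),(513,363),(145,140)]: print(onz('top',np.array(p)/5+[300,130],.08,kc).round(4))
for q in [(-.075,.103,.08),(-.075,-.103,.08),(-.075,.103,0),(-.075,-.103,0),(-.055,.093,.08),(.065,.093,.046)]: print(q,((proj('top',S+RS@np.array(q),kc)-[300,130])*5).round())
E
```

```text
[ 0.5412 -0.0387  0.08  ]
[ 0.5526 -0.2464  0.08  ]
[ 0.686  -0.0329  0.08  ]
(-0.075, 0.103, 0.08) [160. 388.]
(-0.075, -0.103, 0.08) [512. 361.]
(-0.075, 0.103, 0) [159. 395.]
(-0.075, -0.103, 0) [492. 370.]
(-0.055, 0.093, 0.08) [174. 352.]
(0.065, 0.093, 0.046) [158. 158.]
```

```bash
cat >> m.py <<'E'
yaw=.066; S=np.array([.6205,-.138,0]); RS=R.from_euler('z',yaw).as_matrix()
def tool(Fx,Fz,deg,y=0):  # tool pose for plate with lower front edge at (Fx,y,Fz) mm, front down deg
    g=np.load('grip.npz'); P=RS@R.from_euler('y',-deg,degrees=True).as_matrix()
    o=S+RS@(np.array([Fx,y,Fz])/1e3)+P@np.array([.061,0,0])
    A=P@g['Rpt'].T; return o-A@g['t'],A
def plate():  # where the plate is by the tool's pose: front edge mm, angles deg
    g=np.load('grip.npz'); s=robot.sense(); A=R.from_euler('xyz',s['eef_rot']).as_matrix()
    P=RS.T@A@g['Rpt']; o=RS.T@(s['tool_pos']+A@g['t']-S)
    return ((o-P@[.061,0,0])*1e3).round(1),R.from_matrix(P).as_euler('xyz',degrees=True).round(2),s['ft_force'].round(1)
def plan(*pts):
    print(plate())
    for p in pts: print(p,*[v.tolist() for v in mv(*tool(*p))])
E
python3 - <<'E'
from m import *
plan((-78,110,18))
E
```

```text
(array([-54. , 291.1, 157.7]), array([ -0.13,   0.29, -15.99]), array([-0. , -0.4, -3.6]))
(-78, 110, 18) [-0.6816, 0.0972, 0.1025] [-0.606, 0.21, -0.493]
```

```bash
python3 -m pendant '[[-0.1,-0.02,-0.02,-0.1,0.03,-0.08],[-0.22,0,-0.02,-0.2,0.07,-0.16],[-0.36,0.03,0,-0.3,0.1,-0.25],[-0.5,0.05,0.03,-0.4,0.14,-0.33],[-0.62,0.08,0.06,-0.52,0.18,-0.42],[-0.682,0.097,0.1,-0.606,0.21,-0.493],[-0.682,0.097,0.102,-0.606,0.21,-0.493],[-0.682,0.097,0.102,-0.606,0.21,-0.493]]' && python3 - <<'E'
from m import *
plan((-72,92,18),(-56,72,18),(-49,60,18),(-48.5,50,18))
snap('scene','s4'); a=cv2.imread('pics/s4.png')[80:240,240:440]; cv2.imwrite('pics/c4.png',cv2.resize(a,(750,600)))
E
```

```text
time: 12.98
tool_pos: [0.592, -0.1393, 0.1416]
eef_rot: [2.588, -0.004, 1.638]
ft_force: [0.8, -0.1, -1.8]
finger_gap: 0.0027
grip_force: 59.5
(array([-78.6,   1.4, 109. ]), array([  0.19, -17.89,  -0.03]), array([ 0.8, -0.1, -1.8]))
(-72, 92, 18) [-0.0035, -0.0083, 0.0446] [-0.004, -0.006, -0.002]
(-56, 72, 18) [-0.0037, -0.0006, 0.1082] [-0.004, -0.006, -0.002]
(-49, 60, 18) [-0.0039, -0.0015, 0.1429] [-0.004, -0.006, -0.002]
(-48.5, 50, 18) [-0.004, -0.0136, 0.1648] [-0.004, -0.006, -0.002]
```

View pics/c4.png

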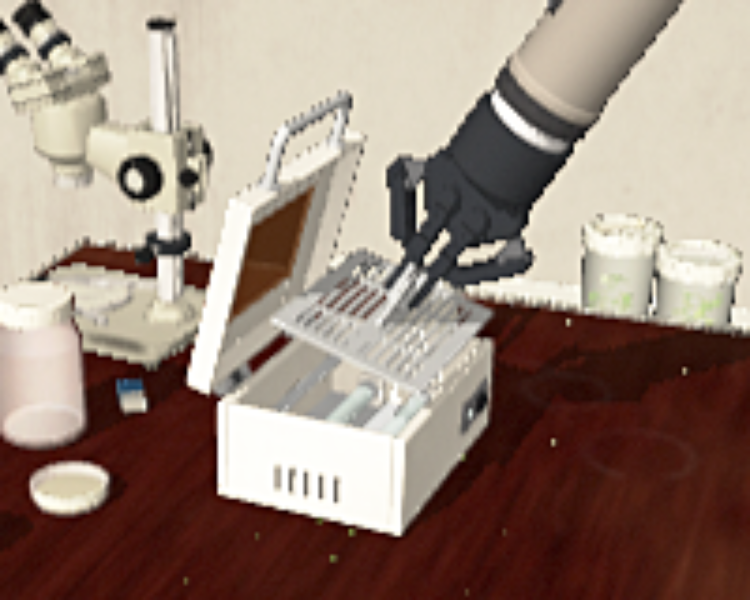

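The view shows the plate held slanting, front edge low near (440,385) over the front of the case, well clear of the lid, which is still standing. Going in.

```bash
python3 -m pendant '[[-0.003,-0.008,0.025,0,0,0],[-0.003,-0.008,0.045,0,0,0],[-0.003,-0.004,0.077,0,0,0],[-0.004,0,0.108,0,0,0],[-0.004,-0.001,0.143,0,0,0],[-0.004,-0.007,0.154,0,0,0],[-0.004,-0.011,0.16,0,0,0],[-0.004,-0.011,0.16,0,0,0]]' && python3 - <<'E'
from m import *
plan((-48.5,49.5,18),(-54,49.5,18),(-59,49,18),(-62,48.5,18))
E
```

```text
time: 14.02
tool_pos: [0.6236, -0.1401, 0.087]
eef_rot: [2.584, -0.001, 1.638]
ft_force: [-0.6, -0.6, -2.1]
finger_gap: 0.0033
grip_force: 59.5
(array([-47. ,  -1.6,  54.3]), array([ 2.000e-02, -1.812e+01, -1.000e-02]), array([-0.6, -0.6, -2.1]))
(-48.5, 49.5, 18) [0.004, -0.0095, 0.0086] [0.004, -0.0, -0.001]
(-54, 49.5, 18) [0.004, -0.0211, 0.0013] [0.004, -0.0, -0.001]
(-59, 49, 18) [0.004, -0.0324, -0.0043] [0.004, -0.0, -0.001]
(-62, 48.5, 18) [0.004, -0.0394, -0.0072] [0.004, -0.0, -0.001]
```

```bash
python3 -m pendant '[[0.003,-0.005,0.004,0,0,0],[0.003,-0.0095,0.0086,0,0,0],[0.003,-0.0095,0.0086,0,0,0],[0.003,-0.0095,0.0086,0,0,0]]' && python3 - <<'E'
from m import *
plan((-48.5,49,18),(-54,49,18),(-59,48.5,18),(-62,48,18))
E
```

```text
time: 14.52
tool_pos: [0.6225, -0.139, 0.0824]
eef_rot: [2.583, -0.001, 1.638]
ft_force: [0.7, 1.0, -2.3]
finger_gap: 0.003
grip_force: 59.5
(array([-48. ,  -0.4,  49.7]), array([  0.  , -18.16,   0.  ]), array([ 0.7,  1. , -2.3]))
(-48.5, 49, 18) [0.0009, -0.0018, 0.0012] [0.005, -0.0, 0.0]
(-54, 49, 18) [0.001, -0.0135, -0.0061] [0.005, -0.0, 0.0]
(-59, 48.5, 18) [0.001, -0.0248, -0.0117] [0.005, -0.0, 0.0]
(-62, 48, 18) [0.001, -0.0318, -0.0146] [0.005, -0.0, 0.0]
```

```bash
python3 -m pendant '[[0.001,-0.007,-0.002,0,0,0],[0.001,-0.0135,-0.006,0,0,0],[0.001,-0.019,-0.009,0,0,0],[0.001,-0.025,-0.0117,0,0,0],[0.001,-0.032,-0.0146,0,0,0],[0.001,-0.032,-0.0146,0,0,0],[0.001,-0.032,-0.0146,0,0,0]]' && python3 - <<'E'
from m import *
plan((-62,47.5,18),(-62,47.5,12),(-62,47.5,6),(-61.5,47,3),(-61.5,47,0))
E
```

```text
time: 15.4
tool_pos: [0.6086, -0.1395, 0.0806]
eef_rot: [2.583, -0.001, 1.638]
ft_force: [-0.3, -0.1, -2.2]
finger_gap: 0.0031
grip_force: 59.5
(array([-62. ,   0.1,  47.8]), array([ 1.000e-02, -1.816e+01, -0.000e+00]), array([-0.3, -0.1, -2.2]))
(-62, 47.5, 18) [-0.0001, -0.0004, 0.001] [0.005, -0.0, -0.0]
(-62, 47.5, 12) [-0.0001, -0.001, 0.0166] [0.205, -0.0, 0.0]
(-62, 47.5, 6) [-0.0002, -0.0031, 0.0321] [0.405, -0.0, 0.0]
(-61.5, 47, 3) [-0.0002, -0.0044, 0.0414] [0.505, -0.0, 0.0]
(-61.5, 47, 0) [-0.0002, -0.0065, 0.049] [0.605, -0.0, 0.0]
```

```bash
python3 -m pendant '[[0,-0.0005,0.008,0.1,0,0],[0,-0.001,0.0166,0.205,0,0],[0,-0.002,0.024,0.305,0,0],[0,-0.003,0.0321,0.405,0,0],[0,-0.003,0.0321,0.405,0,0]]' && python3 - <<'E'
from m import *
plan((-62,47,6),(-61.5,47,3),(-61.5,46.5,1),(-61.5,46,0))
E
```

```text
time: 16.02
tool_pos: [0.616, -0.1383, 0.0695]
eef_rot: [2.793, -0.0, 1.64]
ft_force: [0.3, -0.1, -2.2]
finger_gap: 0.0031
grip_force: 59.5
(array([-60.2,   0.6,  47.9]), array([-0.02, -6.14,  0.11]), array([ 0.3, -0.1, -2.2]))
(-62, 47, 6) [-0.0017, -0.005, 0.0009] [0.005, -0.001, 0.004]
(-61.5, 47, 3) [-0.0018, -0.0039, 0.0091] [0.105, -0.0, 0.004]
(-61.5, 46.5, 1) [-0.0018, -0.0046, 0.0155] [0.171, -0.0, 0.004]
(-61.5, 46, 0) [-0.0018, -0.0052, 0.0193] [0.205, -0.0, 0.004]
```

```bash
python3 -m pendant '[[-0.001,-0.003,0.004,0.05,0,0],[-0.001,-0.004,0.009,0.105,0,0],[-0.001,-0.0045,0.0125,0.14,0,0],[-0.001,-0.005,0.0155,0.171,0,0],[-0.001,-0.005,0.018,0.2,0,0],[-0.001,-0.005,0.0193,0.205,0,0],[-0.001,-0.005,0.0193,0.205,0,0],[-0.001,-0.005,0.0193,0.205,0,0]]' && python3 - <<'E'
from m import *
plan((-61,46,0),(-61,45,0))
E
```

```text
time: 17.02
tool_pos: [0.6154, -0.1395, 0.0616]
eef_rot: [2.902, -0.0, 1.638]
ft_force: [-2.0, -0.3, 2.5]
finger_gap: 0.0028
grip_force: 60.2
(array([-62.9,  -0.4,  46.1]), array([-0.02,  0.09,  0.01]), array([-2. , -0.3,  2.5]))
(-61, 46, 0) [0.001, 0.0047, 0.0012] [-0.003, 0.001, 0.001]
(-61, 45, 0) [0.001, 0.0041, 0.0036] [-0.003, 0.001, 0.001]
```

Contact on both ledges (force changed by about 5 N) and the plate is flat by the tool's pose. Releasing and withdrawing along the lug.

```bash
python3 -m pendant '[[0,0,0,0,0,0],[0,0,0,0,0,0],[0,0,0,0,0,0],[0,0,0,0,0,0],[0,0,0,0,0,0]]' -0.4 && python3 -m pendant '[[0,0,-0.03,0,0,0],[0,0,-0.08,0,0,0],[0,0,-0.16,0,0,0],[0,0,-0.28,0,0,0],[0,-0.15,-0.4,0,0,0],[0,-0.35,-0.45,0,0,0],[0,-0.45,-0.45,0,0,0],[0,-0.45,-0.45,0,0,0]]' && python3 - <<'E'
from m import *
s=snap('scene','s5')[80:240,240:440,::-1]; t=snap('top','t5')[130:230,300:430,::-1]
cv2.imwrite('pics/c5.png',np.hstack([cv2.resize(s,(400,320),interpolation=cv2.INTER_CUBIC),cv2.resize(t,(400,320),interpolation=cv2.INTER_CUBIC)]))
for c in ['top','scene']:
  for t in ['spirit_bottle','petri_1','white_cup','forceps_1']:
    for o in spotter.outline_of(c,t)[:1]: print(c,t,np.round(o['location']))
E
```

```text
time: 17.65
tool_pos: [0.615, -0.1394, 0.061]
eef_rot: [2.903, -0.001, 1.638]
ft_force: [-0.2, 0.4, 0.1]
finger_gap: 0.0255
grip_force: 0.0
time: 18.65
tool_pos: [0.3929, -0.1541, 0.1923]
eef_rot: [2.906, -0.001, 1.634]
ft_force: [0.4, -0.7, 0.6]
finger_gap: 0.0253
grip_force: 0.0
top spirit_bottle [200. 191.]
top petri_1 [313. 127.]
top white_cup [446. 165.]
scene spirit_bottle [238. 279.]
scene petri_1 [256. 208.]
scene white_cup [354. 159.]
scene forceps_1 [371. 343.]
```

View pics/c5.png

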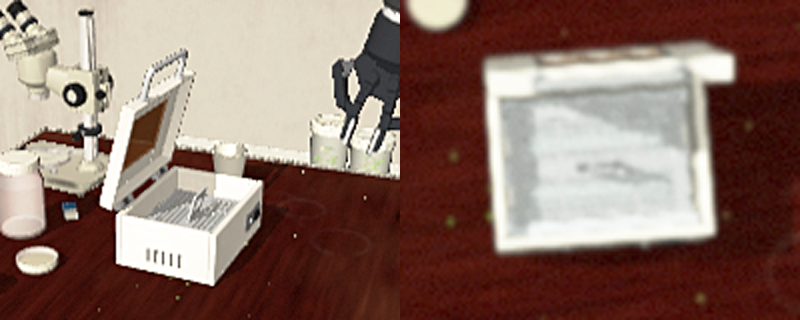

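The picture shows the plate lying flat inside the case (lug near (200,205)), the lid still standing with the bar at (166,62) as before, and the robot clear. The bystanders that were found again are where they were.

```bash
python3 -m pendant '[[0,0,0,0,0,0],[0,0,0,0,0,0],[0,0,0,0,0,0],[0,0,0,0,0,0]]' && python3 -c "
from plant import sign_off
print(sign_off())"
```

```text
time: 19.65
tool_pos: [0.398, -0.1541, 0.1933]
eef_rot: [2.903, -0.001, 1.638]
ft_force: [0.5, 0.7, 0.7]
finger_gap: 0.0256
grip_force: 0.0
the job is handed in; nothing more can be done
None
```

The job is handed in at about 20 s of the 67 s allowed, with no verdict returned: the lid stands by itself at about 75°, the plate lies flat on its ledges with its front edge under the lip by the tool's pose, and the bottle, dish, cup and forceps show no sign of having been disturbed.

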